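# Open the marble dispenser's dial lid fully and tip the marbles out

## Robot

A 6-joint arm with a two-finger parallel gripper is mounted at the origin on the work surface. World frame = base frame: x ahead of the robot, y to its left, z up, the work surface at z = 0. Lengths are in m, angles in rad, forces in N, time in s.
With the tool pointing down it reaches from about 0.3 to 0.875 m from the base axis. Payload 6.4 kg.
Tool frame: the origin (TCP) lies midway between the tips of the shut fingers; the grasp point (between the pads) lies 19 mm behind it; y points along the fingers, x is the direction in which the jaws open and shut, and the axes are right-handed (so a half turn about y gives the same grasp; the last joint's range is limited). The gripper opens to 85 mm and grips with 20 to 120 N. Pads are 22 mm wide; open, the fingers measure 114 mm over their backs; the gripper's body (76 mm by 85 mm) begins 54 mm behind the grasp point. The pads swing forward as they close: fully open they stand 13 mm farther back than shut.
Start: joints at [-1.541, 0.181, 1.607, -0, 1.354, -0.206], TCP at [0.134, -0.559, 0.231] pointing down, gripper open.
Joint ranges: [-2.99, 2.99], [-0.89, 2.07], [0.3, 2.58], [-1.14, 4.28], [0, 2.63], [-3.12, 3.12]. Speed limits (rad/s): [2.57, 2.57, 3.01, 3.14, 3.14, 3.14].

## Interface

Orientations are given as a unit quaternion [w, x, y, z].
In Python, from bench import ctrl gives the robot as it stands.
- The arm moves only by the tool step_arm, never from a script. Its argument "commands" is a list of rows, each a list of 7 numbers: the turn, a rotation vector about the tool's x, y, z in units of 6 degrees (1.0 is 6 degrees), then the shift along the tool's x, y, z in units of 30 mm (1.0 is 30 mm), then the opening, from 0 (shut) to 1 (fully open). A call has 1 to 10 rows; each row shifts and turns the commanded pose from where the row before left it, along the tool's axes as they then stand; what a row does not reach is not made up. A row lasts 1/10 s, in which the tool goes at most 50 mm and 8.59 degrees, less where a joint would pass 70% of its speed; a pose out of reach is approached as far as the arm can. A call with a number of a shift or a turn outside -1 to 1 is refused whole. A call with a gripper value outside its range is refused whole. The fingers move at their own pace and stop on an object; the grip force is fixed at half the most. Time passes only in rows, so rows that do not move let the fingers close. It gives the time, the measured TCP pose, the force and the opening at its end, in the units of the state.
- ctrl.get_obs(): the state, without advancing time (a new reading comes with each control period).
- ctrl.camera(name): name is "side" or "top" or "wrist"; returns (picture, depth): 384x512x3 uint8, blue, green, red; 384x512 float32, m along the optical axis (not along the pixel's ray), 0 where there is no reading.
- ctrl.get_calibration(name): a dict with "intrinsics" (3x3 intrinsics, pixels), "R" (3x3) and "t" (3): a world point X has camera coordinates R X + t. Camera axes: x right, y down, z forward; pixel columns grow to the right and rows downward; lengths in m; the calibration is good to about 2 mm. A picture is of the moment at which its call begins: read the wrist's pose just before it. get_calibration takes no time and is no camera call; for the wrist camera it gives the pose at the moment of the call.
- ctrl.hand_in(): hands the job in, once; it reports no verdict.
Trained networks look in the newest picture that a camera, given by its name, has taken for a name from the list of things; names that differ only in an ending like _2 or _b are one class to them, and where a whole thing is asked for, a point or a joint stands for the part that bears it (a point fixed in the world has none). Each returns a list of dicts, best first, with "p" (0 to 1); they miss things now and then, are a little off and sometimes report something else, mostly with a low value. They report only what shows in the picture. A call takes as long as a camera call.
- ctrl.boxes_of(thing, camera): "point" ([x, y, z] in m, in the coordinates of the camera as it stood for that picture, good to about 4 mm: the middle of the surface that is visible of it).
- ctrl.silhouettes(thing, camera): "pixels" (384x512 bool, what is visible of it).
The state is a dict: "time_s": time; "q": joint angles; "dq": joint speeds; "joint_efforts": joint torques, N m; "eef_pos": TCP position; "eef_rot": TCP orientation; "wrist_force": force on the tool from outside, world axes, zero at the start; "torque": the same for the moment, N m; "opening": opening from 0.0 (shut) to 1.0 (fully open).
Only numpy, scipy, OpenCV 4.12 (cv2) and the standard library are available. Lean on these libraries where they do the work, as an engineer would, in place of code of your own. Each camera call takes 0.05 s, during which the arm holds its last target.

## Task

On the tipping dispenser in its steel stand, turn the white dial on the lid so that the largest of its three holes lies fully over the pouring mouth, while the canister still stands upright. Then push the canister over from behind, at its black push plate, so that it tips forward and both steel marbles drop into the stand's own tray; leave it tipped over with the dial still at the largest hole.

Things in the scene. Friction and masses are not known exactly. Their poses are not given: they have to be found in the camera images.
- dial (a joint): Dial angle (rad), growing anticlockwise seen from above, range 0 to 2.1; starts at 0 to 0.7, stays where left (friction 0.03 N m). White disc, 90 mm across, 4 thick, on the lid, with holes 30, 9 and 6 mm across, 25 mm from its axis. At 0 the 6 mm, at 0.60 the 9 mm, at 1.45 the 30 mm (largest) hole lies over the pouring mouth: a fixed 36 mm hole in the black lid below, on the tray side.
- dial_grip (a point): Point on the dial's axis at mid-height of its straight raised grip bar (64 mm long, 12 wide, rising 33 mm above the disc). This point is 18 mm above the disc, 15 mm below the bar's top, about 0.24 m above the table. Its x axis runs along the bar and turns with the dial; z points up out of the lid.
- hopper (a joint): Tip angle (rad) of the clear canister (86 mm across, 100 tall, plus lid and dial) on a level pivot between two steel posts, 125 mm above the table, 10 mm to the tray side of its axis. 0: upright at its stop, resting by its weight; grows as the top swings to the tray, up to the stop at 2.1. Swings freely: a light push (a few N) at the top past about 0.4 and it falls to 2.1 by itself and stays.
- back (a point): Where to push: centre of a black push plate on the canister's rear, away from the tray: a smooth upright face 44 mm wide, from 30 mm below this point to 25 mm above it (level with the dial's top). 195 mm above the table when upright. x points to the tray, z up. Push 40 mm with the fingertips at this height, not above: the plate rises. 70 mm behind it are clear; its base swings up to 185 mm.
- catch (a point): Centre of the inner floor (4 mm above the table) of the grey tray, 162 by 122 mm inside with walls 36 mm high, fixed to the front of the stand. x points away from the canister (the way it tips), y to the left of that; the upright canister's axis is 105 mm from here along -x.
- ball1_center (a point): Centre of one of the two loose steel marbles (13 mm across, 10 g), at the start on the floor of the canister. Its axes mean nothing.
- ball2_center (a point): Centre of the other marble, the same.

How it is judged:
On the way, in this order (a step that is already met when the one before it is completed fails the run):
1. the dial is turned to its largest hole while the canister stands upright (value of joint dial between 1.25 and 1.65 rad and value of joint hopper below 0.2 rad), for 0.2 s.
2. the canister is tipped over (value of joint hopper above 1.8 rad), for 0.1 s.
At the end, for the whole second after the job is handed in: The dial is within 0.25 rad of 1.45 (largest hole over the mouth; within 0.2 rad before tipping), the canister is tipped past 1.9 rad, and both marbles lie within the walls of the stand's tray, their centres less than 30 mm above its floor (value of joint dial between 1.2 and 1.7 rad and value of joint hopper above 1.9 rad and x of ball1_center in the frame of catch between -0.082 and 0.082 m and y of ball1_center in the frame of catch between -0.062 and 0.062 m and z of ball1_center in the frame of catch between 0 and 0.03 m and x of ball2_center in the frame of catch between -0.082 and 0.082 m and y of ball2_center in the frame of catch between -0.062 and 0.062 m and z of ball2_center in the frame of catch between 0 and 0.03 m); the robot touches nothing.
It also fails if it takes over 48 s, if anything falls off the work surface, if the arm or the gripper's body presses on something with over 40 N, if the wrist force passes 120 N, or if a joint passes its speed limit or range.

## Working session

There is one attempt and no reset: what is moved stays moved. The work goes in short steps, Python scripts to look and compute and a tool call to move; the robot and the scene stay as the last step left them, time stands still between calls to the robot, and variables do not carry over. Pictures are saved under pics/ and viewed, and the job is handed in when it is done.

Besides the shell and the picture viewer there is one more tool, called after "Request:" as a command line: name --pt "numbers of a row" for each row, then --argument value for the rest. step_arm: Moves the arm, as the interface text tells. Its arguments: {"type":"object","properties":{"commands":{"type":"array"}},"required":["commands"]}

```bash
mkdir -p pics; ls
cat > h.py <<'E'
import numpy as np, cv2
from bench import ctrl
from scipy.spatial.transform import Rotation as Ro
def snap(n,f):
    c=ctrl.get_calibration(n); p,d=ctrl.camera(n); cv2.imwrite('pics/'+f,p); return p,d,c
def w(c,P): return (np.array(P)-c['t'])@c['R']   # R^T (P-t)
def cloud(d,c):
    K=np.array(c['intrinsics']); v,u=np.mgrid[:d.shape[0],:d.shape[1]]
    P=np.stack([(u-K[0,2])/K[0,0]*d,(v-K[1,2])/K[1,1]*d,d],-1); return w(c,P)
def px(c,X):
    q=np.array(c['R'])@np.array(X)+c['t']; q=np.array(c['intrinsics'])@q; return q[:2]/q[2]
E
python3 - <<'E'
from h import *
o=ctrl.get_obs(); print(o['time_s'],o['eef_pos'],o['eef_rot'],o['wrist_force'],o['opening'])
for n in ['side','top','wrist']:
    p,d,c=snap(n,n+'0.png')
    np.savez(n+'0.npz',p=p,d=d,K=c['intrinsics'],R=c['R'],t=c['t'])
    for th in ['dial','dial_grip','back','hopper','catch','ball1_center']:
        try:
            for b in ctrl.boxes_of(th,n)[:2]: print(n,th,round(b['p'],2),w(c,b['point']).round(3))
        except Exception as e: print(n,th,e)
print(ctrl.get_obs()['time_s'])
E
```

```text
pics
0.0 [ 0.13433946 -0.55849709  0.23036433] [ 0.55584207 -0.55483826  0.43812144 -0.43731419] [ 0.97130745  0.71863946 -0.17467896] 1.0005021144006838
side dial 0.62 [0.572 0.058 0.22 ]
side dial_grip 0.96 [0.57  0.06  0.221]
side back 0.75 [0.558 0.068 0.194]
side hopper 0.96 [0.557 0.068 0.205]
side catch 0.62 [0.569 0.077 0.032]
top dial 0.92 [0.572 0.047 0.228]
top dial_grip 0.78 [0.573 0.048 0.219]
top back 0.6 [0.568 0.049 0.218]
top hopper 0.77 [0.568 0.046 0.224]
top catch 0.77 [0.6   0.065 0.027]
1.05
```

Run:
```python
import cv2,numpy as np
for n in ['side','top']:
    p=cv2.imread(f'pics/{n}0.png'); print(p.shape)
from h import px
for n in ['side','top']:
    z=np.load(n+'0.npz'); u,v=px(z,[0.57,0.05,0.2]); u,v=int(u),int(v); print(n,u,v)
    p=z['p'][max(0,v-90):v+90,max(0,u-110):u+110]
    cv2.imwrite(f'pics/{n}0c.png',cv2.resize(p,None,fx=3.3,fy=3.3,interpolation=cv2.INTER_CUBIC))
```

```text
(384, 512, 3)
(384, 512, 3)Traceback (most recent call last):
  File "<stdin>", line 6, in <module>
  File "h.py", line 11, in px
    q=np.array(c['R'])@np.array(X)+c['t']; q=np.array(c['intrinsics'])@q; return q[:2]/q[2]
                                                      ~^^^^^^^^^^^^^^
    raise KeyError(f"{key} is not a file in the archive") from None
KeyError: 'intrinsics is not a file in the archive'
```

View pics/side0.png

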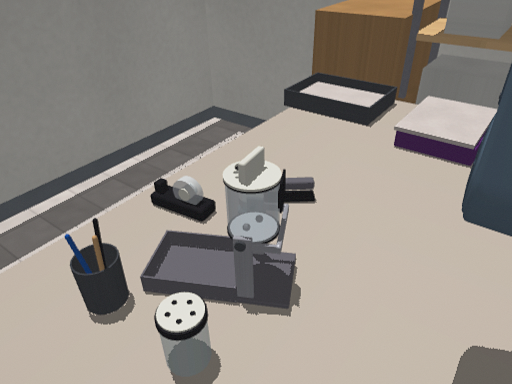

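View pics/top0.png

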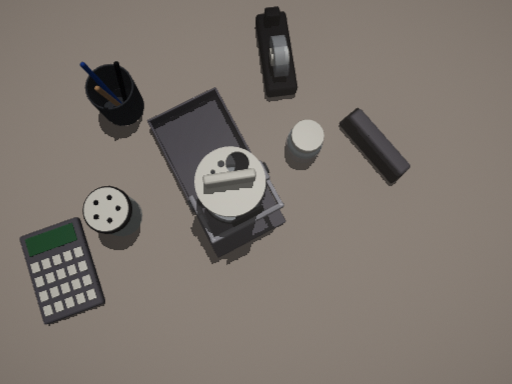

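The side view shows the canister at (252,195), with its tray at (220,265) and the push plate on the right at (283,190). In the top view the dial is at (230,182), the tray is to the upper left around (205,145), and the black rear plate is around (237,235). Next I'll measure these.

Run:
```python
from h import *
C={}
for n in ['side','top']:
    z=np.load(n+'0.npz'); c=dict(intrinsics=z['K'],R=z['R'],t=z['t'])
    print(n,'cam pos',-(z['R'].T@z['t']), 'R',z['R'].round(2).tolist())
    X=cloud(z['d'],c); p=z['p']; C[n]=(p,X,c)
    u,v=px(c,[0.57,0.05,0.2]); u,v=int(u),int(v); print(n,u,v)
    q=p[max(0,v-90):v+90,max(0,u-110):u+110]
    cv2.imwrite(f'pics/{n}0c.png',cv2.resize(q,None,fx=3.3,fy=3.3,interpolation=cv2.INTER_CUBIC))
p,X,c=C['top']
h=X[...,2]; g=p.mean(2)
near=(np.hypot(X[...,0]-.57,X[...,1]-.05)<.07)
disc=near&(h>.212)&(h<.232)&(g>120); print('disc',disc.sum(),np.median(h[disc]))
(cx,cy),r=cv2.minEnclosingCircle(np.float32(X[disc|(near&(h>.21)&(g>120))][:,:2])); print(cx,cy,r)
bar=near&(h>.243)&(h<.27); P=X[bar][:,:2]; print('bar',bar.sum(),np.median(h[bar]),cv2.minAreaRect(np.float32(P)))
# orthographic map
S=500; im=np.zeros((300,300,3),np.uint8)
hm=np.zeros((300,300))
for n in ['side','top']:
    p,X,c=C[n]; x=((X[...,0]-.57)*S+150).astype(int); y=((X[...,1]-.05)*S+150).astype(int)
    m=(x>=0)&(x<300)&(y>=0)&(y<300)&(X[...,2]<.4)&(X[...,2]>.001)
    np.maximum.at(hm,(299-x[m],299-y[m]),X[...,2][m])
cv2.imwrite('pics/hm.png',cv2.resize(cv2.applyColorMap((hm/.27*255).clip(0,255).astype(np.uint8),cv2.COLORMAP_JET),(600,600),interpolation=0))
np.save('hm.npy',hm)
```

```text
side cam pos [0.25574697 0.4580917  0.53134715] R [[-0.8, -0.6, -0.02], [-0.31, 0.45, -0.83], [0.51, -0.66, -0.55]]
side 253 187
top cam pos [0.4652538  0.03213458 0.81819039] R [[-0.02, -1.0, 0.02], [-0.98, 0.02, -0.17], [0.17, -0.03, -0.98]]
top 227 188
disc 2510 0.22129592600482767
0.5769091248512268 0.04649966582655907 0.04518957436084747
bar 578 0.2537284289349871 ((0.5767844319343567, 0.046633362770080566), (0.012697665020823479, 0.06383670121431351), 7.3960700035095215)
```

View pics/hm.png

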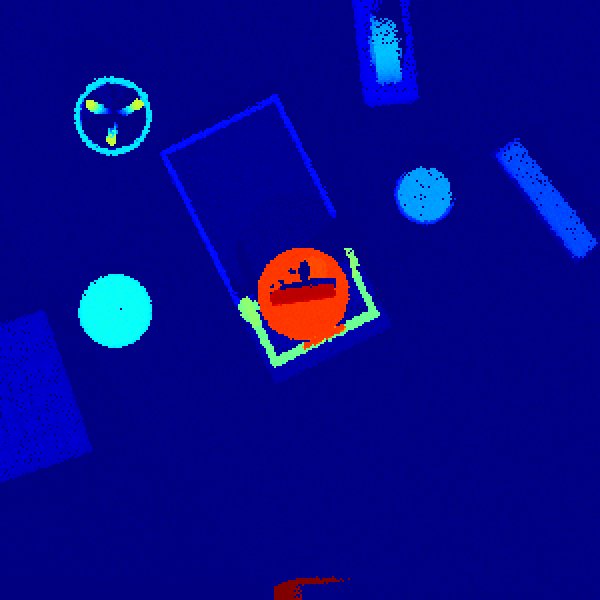

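View pics/top0c.png

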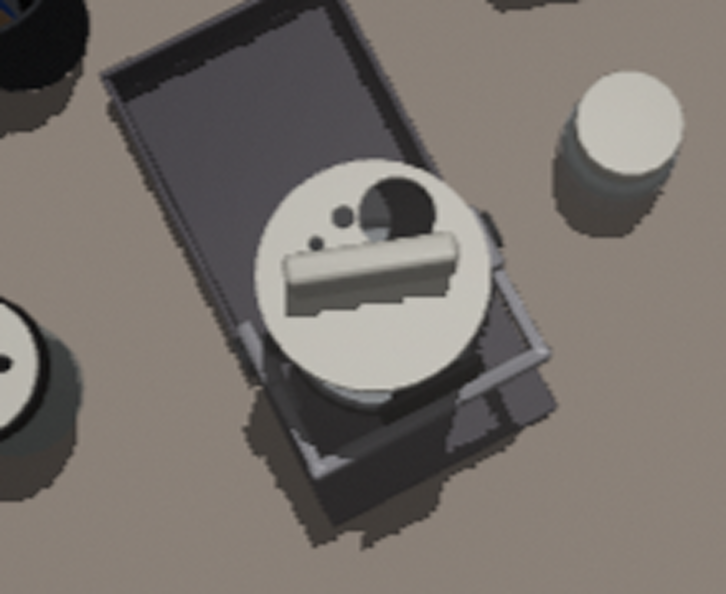

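View pics/side0c.png

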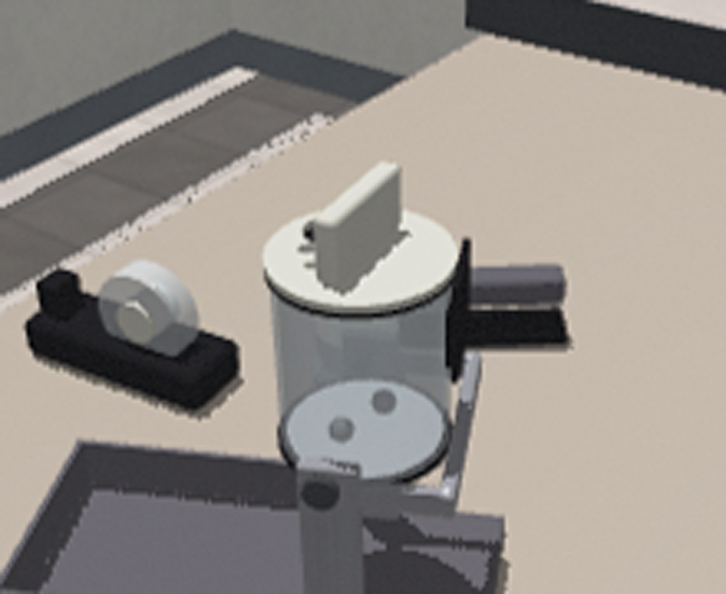

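Run:
```python
from h import *
z=np.load('side0.npz'); c=dict(intrinsics=z['K'],R=z['R'],t=z['t']); X=cloud(z['d'],c)
m=(np.hypot(X[...,0]-.577,X[...,1]-.047)<.05)&(X[...,2]>.245)&(X[...,2]<.27); P=X[m]
print('side bar top',m.sum(),P.mean(0), P[:,2].max(), cv2.minAreaRect(np.float32(P[:,:2])))
z=np.load('top0.npz'); c=dict(intrinsics=z['K'],R=z['R'],t=z['t']); X=cloud(z['d'],c)
m=(X[...,2]>.025)&(X[...,2]<.045)&(X[...,0]>.62)&(X[...,0]<.78)&(X[...,1]>0.01)&(X[...,1]<.19)
print('tray rim',m.sum(),cv2.minAreaRect(np.float32(X[m][:,:2])))
pl=(X[...,2]>.19)&(X[...,0]<.56)&(X[...,0]>.5)&(abs(X[...,1]-.03)<.06)&(z['p'].mean(2)<90)
print('plate',pl.sum(),X[pl].mean(0) if pl.any() else '', cv2.minAreaRect(np.float32(X[pl][:,:2])))
o=ctrl.get_obs(); q=o['eef_rot']; R=Ro.from_quat([q[1],q[2],q[3],q[0]]).as_matrix(); print(R.round(3), o['q'])
```

```text
side bar top 290 [0.57253175 0.0510198  0.2518141 ] 0.2555945899197265 ((0.5750418901443481, 0.046932898461818695), (0.012256789021193981, 0.065008744597435), 6.466454029083252)
tray rim 724 ((0.6881856322288513, 0.10195223242044449), (0.13294170796871185, 0.13020658493041992), 26.30691146850586)
plate 194 [0.53382952 0.02566837 0.21366265] ((0.5361711978912354, 0.02670641615986824), (0.008741259574890137, 0.04300320893526077), 25.90494155883789)
[[ 0.234  0.     0.972]
 [-0.972  0.     0.234]
 [-0.    -1.     0.   ]] [-1.54130423e+00  1.80781497e-01  1.60701665e+00  1.88061351e-06
  1.35380136e+00 -2.06271806e-01]
```

The bar is centred at about (0.576, 0.047) with its top at 0.254. The tray direction is 26°, and the dial reads about 0.6 because the 9 mm hole is over the mouth. I need roughly +49° anticlockwise. I'll rotate the jaws and raise the arm first.

Request:
step_arm --pt "0 -1 0 0 -0.25 0 1" --pt "0 -1 0 0 -0.25 0 1" --pt "0 -1 0 0 -0.25 0 1" --pt "0 -1 0 0 -0.25 0 1" --pt "0 -1 0 0 -0.25 0 1" --pt "0 -1 0 0 -0.25 0 1" --pt "0 -1 0 0 -0.25 0 1" --pt "0 -1 0 0 -0.25 0 1" --pt "0 -1 0 0 -0.25 0 1" --pt "0 -1 0 0 -0.25 0 1"

```text
time_s: 2.05
eef_pos: [0.1344, -0.5591, 0.3066]
eef_rot: [-0.7, 0.7, -0.1, 0.1]
wrist_force: [-0.3, 0.2, 0.5]
opening: 1.002
```

Request:
step_arm --pt "0 -1 0 0 0 0 1" --pt "0 -1 0 0 0 0 1" --pt "0 -1 0 0 0 0 1" --pt "0 -0.9 0 0 0 0 1" --pt "0 0 0 0.9 0 0.95 1" --pt "0 0 0 0.9 0 0.95 1" --pt "0 0 0 0.9 0 0.95 1" --pt "0 0 0 0.9 0 0.95 1" --pt "0 0 0 0.9 0 0.95 1" --pt "0 0 0 0.9 0 0.95 1"

```text
time_s: 3.05
eef_pos: [0.2753, -0.3685, 0.3064]
eef_rot: [-0.706, 0.706, 0.043, -0.042]
wrist_force: [1.2, -0.6, 0.4]
opening: 0.999
```

Request:
step_arm --pt "0 0 0 0.9 0 0.95 1" --pt "0 0 0 0.9 0 0.95 1" --pt "0 0 0 0.9 0 0.95 1" --pt "0 0 0 0.9 0 0.95 1" --pt "0 0 0 0.9 0 0.95 1" --pt "0 0 0 0.9 0 0.95 1" --pt "0 0 0 0.9 0 0.95 1" --pt "0 0 0 0.9 0 0.95 1" --pt "0 0 0 0.9 0 0.95 1" --pt "0 0 0 0.9 0 0.95 1"

```text
time_s: 4.05
eef_pos: [0.5092, -0.0529, 0.3065]
eef_rot: [-0.706, 0.706, 0.043, -0.042]
wrist_force: [0.9, -0.6, 0.2]
opening: 1.0
```

```bash
cat >> h.py <<'E'
def st():
    o=ctrl.get_obs(); q=o['eef_rot']; R=Ro.from_quat([q[1],q[2],q[3],q[0]]).as_matrix()
    print('t',round(o['time_s'],2),'pos',o['eef_pos'].round(4),'jaw',np.degrees(np.arctan2(R[1,0],R[0,0])).round(2),'y',R[:,1].round(3),'F',np.round(o['wrist_force'],1),'T',np.round(o['torque'],2),'op',round(o['opening'],3),'q',o['q'].round(2)); return o,R
def to(X):
    o,R=st(); print('tool units', (R.T@(np.array(X)-o['eef_pos'])/.03).round(2))
E
python3 - <<'E'
from h import *
to([.576,.0467,.30])
p,d,c=snap('wrist','w1.png'); X=cloud(d,c)
near=(np.hypot(X[...,0]-.576,X[...,1]-.047)<.06)
m=near&(X[...,2]>.245)&(X[...,2]<.262)
if m.any(): print('bar',m.sum(),X[m].mean(0),cv2.minAreaRect(np.float32(X[m][:,:2])))
m=near&(X[...,2]>.21)&(X[...,2]<.235)&(p.mean(2)>100)
if m.any(): print('disc',m.sum(),np.median(X[m][:,2]),cv2.minEnclosingCircle(np.float32(X[m][:,:2])))
E
```

```text
t 4.05 pos [ 0.5092 -0.0529  0.3065] jaw 6.92 y [ 0.001 -0.    -1.   ] F [ 0.9 -0.6  0.2] T [-0.04 -0.03  0.  ] op 1.0 q [-0.34 -0.02  1.67 -0.    1.49 -0.46]
tool units [2.61 0.22 3.03]
bar 2835 [0.57457877 0.04609516 0.25150779] ((0.575817346572876, 0.04483447223901749), (0.012427646666765213, 0.06290087848901749), 7.65065860748291)
disc 9791 0.2195065823694545 ((0.5765624046325684, 0.04538276046514511), 0.04552379623055458)
```

View pics/w1.png

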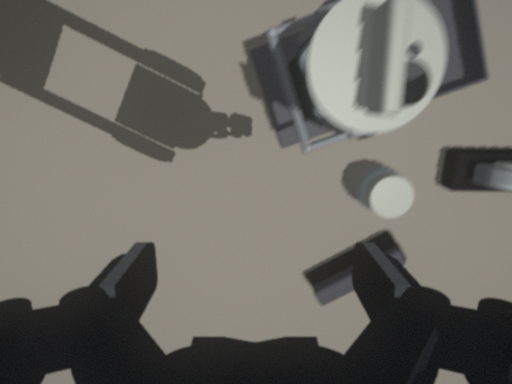

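The wrist view shows the bar at (385,55) aligned with the jaws, and the axis comes out at (0.576, 0.046). I'll move above it and then down.

Request:
step_arm --pt "0 0 0 0.65 0 0.75 1" --pt "0 0 0 0.65 0 0.75 1" --pt "0 0 0 0.65 0 0.75 1" --pt "0 0 0 0.65 0 0.75 1" --pt "0 0 0 0 0.5 0 1" --pt "0 0 0 0 0.5 0 1" --pt "0 0 0 0 0.5 0 1" --pt "0 0 0 0 0.5 0 1" --pt "0 0 0 0 0.5 0 1" --pt "0 0 0 0 0.1 0 1"

```text
time_s: 5.1
eef_pos: [0.5734, 0.0439, 0.2255]
eef_rot: [0.706, -0.706, -0.041, 0.044]
wrist_force: [-0.2, -1.0, 0.3]
opening: 0.998
```

Run:
```python
from h import *
to([.576,.046,.228])
```

```text
t 5.1 pos [0.5734 0.0439 0.2255] jaw 6.86 y [-0.004  0.    -1.   ] F [-0.2 -1.   0.3] T [-0.01 -0.01 -0.01] op 0.998 q [-0.13  0.19  1.61 -0.    1.35 -0.25]
tool units [ 0.09 -0.08  0.06]
```

Request:
step_arm --pt "0 0 0 0.09 -0.1 0.06 1" --pt "0 0 0 0 0 0 1" --pt "0 0 0 0 0 0 0.3" --pt "0 0 0 0 0 0 0.2" --pt "0 0 0 0 0 0 0" --pt "0 0 0 0 0 0 0" --pt "0 0 0 0 0 0 0" --pt "0 0 0 0 0 0 0"

```text
time_s: 5.9
eef_pos: [0.577, 0.0463, 0.2315]
eef_rot: [-0.706, 0.706, 0.042, -0.043]
wrist_force: [-3.2, 0.4, 3.0]
opening: 0.124
```

Run:
```python
from h import *
st(); snap('side','s2.png')
```

```text
t 5.9 pos [0.577  0.0463 0.2315] jaw 6.91 y [-0.001 -0.    -1.   ] F [-3.2  0.4  3. ] T [-0.05  0.67  0.01] op 0.124 q [-0.12  0.19  1.6  -0.    1.36 -0.25]
```

View pics/s2.png

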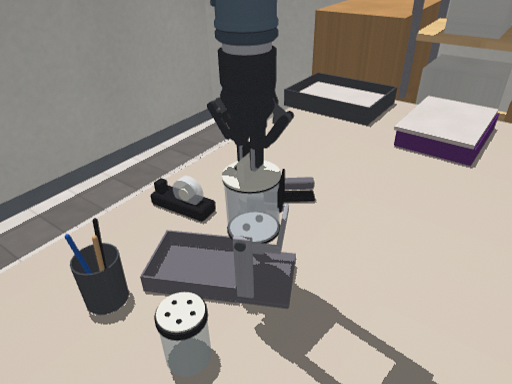

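The bar is gripped at an opening of 0.124, and the canister is upright. I'll turn it now.

Request:
step_arm --pt "0 -0.8 0 0 0 0 0" --pt "0 -0.9 0 0 0 0 0" --pt "0 -0.9 0 0 0 0 0" --pt "0 -0.9 0 0 0 0 0" --pt "0 -0.9 0 0 0 0 0" --pt "0 -0.9 0 0 0 0 0" --pt "0 -0.9 0 0 0 0 0" --pt "0 -0.9 0 0 0 0 0" --pt "0 -0.9 0 0 0 0 0" --pt "0 0 0 0 0 0 0"

```text
time_s: 6.95
eef_pos: [0.5768, 0.0463, 0.2315]
eef_rot: [0.627, -0.627, -0.326, 0.327]
wrist_force: [-4.3, 0.0, 4.5]
opening: 0.124
```

Run:
```python
from h import *
st()
```

```text
t 6.95 pos [0.5768 0.0463 0.2315] jaw 54.96 y [-0.002 -0.    -1.   ] F [-4.3  0.   4.5] T [-0.12  1.24  0.07] op 0.124 q [-0.12  0.19  1.6  -0.    1.36 -1.08]
```

Turned 48°. I'll release, wait, rise, and look.

Request:
step_arm --pt "0 0 0 0 0 0 0.3" --pt "0 0 0 0 0 0 0.6" --pt "0 0 0 0 0 0 1" --pt "0 0 0 0 0 0 1" --pt "0 0 0 0 0 0 1" --pt "0 0 0 0 -0.6 0 1" --pt "0 0 0 0 -0.8 0 1" --pt "0 0 0 0 -0.8 0 1" --pt "0 0 0 0 -0.8 0 1" --pt "0 0 0 0 -0.8 0 1"

```text
time_s: 7.95
eef_pos: [0.5774, 0.0465, 0.3463]
eef_rot: [-0.627, 0.628, 0.326, -0.326]
wrist_force: [1.1, 0.2, 0.1]
opening: 1.0
```

Run:
```python
from h import *
st(); snap('side','s3.png')
p,d,c=snap('wrist','w3.png'); X=cloud(d,c)
m=(np.hypot(X[...,0]-.576,X[...,1]-.047)<.06)&(X[...,2]>.245)&(X[...,2]<.262)
if m.sum()>20: print('bar',m.sum(),cv2.minAreaRect(np.float32(X[m][:,:2])))
```

```text
t 7.95 pos [0.5774 0.0465 0.3463] jaw 54.9 y [ 0.  0. -1.] F [1.1 0.2 0.1] T [ 0.01 -0.02  0.04] op 1.0 q [-0.12  0.12  1.45  0.    1.57 -1.08]
bar 1274 ((0.5761860013008118, 0.04580513387918472), (0.011800830252468586, 0.06348932534456253), 55.092132568359375)
```

View pics/s3.png

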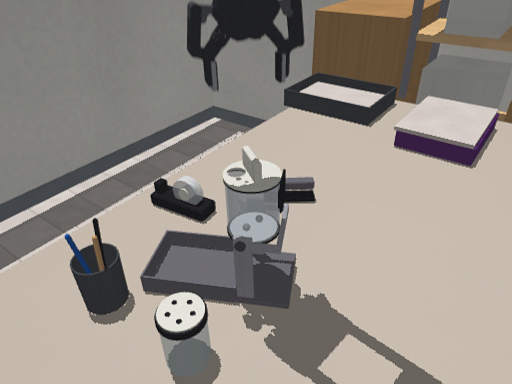

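View pics/w3.png

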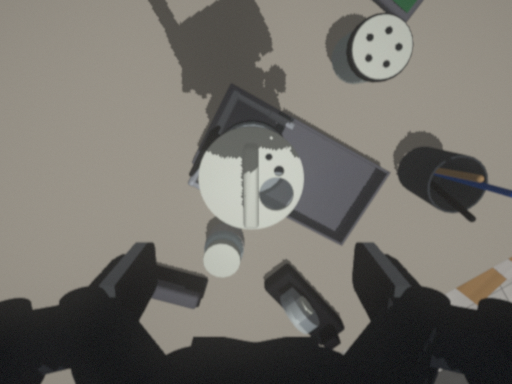

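The wrist view shows the large hole at (277,193), on the tray side of the bar. I'll check its angle numerically.

Run:
```python
from h import *
c=ctrl.get_calibration('wrist'); K=np.array(c['intrinsics']);R=np.array(c['R']);C=-R.T@np.array(c['t'])
p=cv2.imread('pics/w3.png')
def ray(u,v,z=.2205):
    r=R.T@np.linalg.inv(K)@[u,v,1]; return C+r*(z-C[2])/r[2]
for u,v in [(277,193),(279,171),(269,157)]:
    P=ray(u,v); d=P[:2]-[.5762,.0458]; print(P.round(4),np.hypot(*d).round(4),np.degrees(np.arctan2(d[1],d[0])).round(1))
q=p[110:240,180:320]; cv2.imwrite('pics/w3c.png',cv2.resize(q,None,fx=4,fy=4,interpolation=2))
u=np.array([np.cos(np.radians(26.1)),np.sin(np.radians(26.1))]); a=np.array([.5762,.0458])
print('behind start', a-u*.095)
```

```text
[0.5984 0.0579 0.2205] 0.0253 28.5
[0.5835 0.07   0.2205] 0.0253 73.3
[0.5688 0.0698 0.2205] 0.0251 107.0
behind start [0.49088738 0.00400578]
```

View pics/w3c.png

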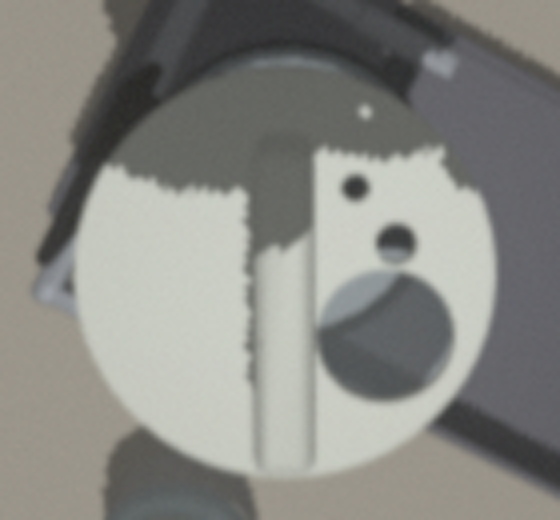

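The three holes average out to dial ≈ 1.45, and the large opening is clear of the lid edge. Next I'll shut the fingers, turn so that tool -z points at the tray, and go behind the plate.

Request:
step_arm --pt "0 -1 0 0 0 0 0" --pt "0 -1 0 0 0 0 0" --pt "0 -1 0 0 0 0 0" --pt "0 -1 0 0 0 0 0" --pt "0 -1 0 0 0 0 0" --pt "0 -1 0 0 0 0 0" --pt "0 -1 0 0 0 0 0" --pt "0 -1 0 0 0 0 0" --pt "0 -1 0 0 0 0 0" --pt "0 -1 0 0 0 0 0"

```text
time_s: 9.05
eef_pos: [0.5771, 0.0464, 0.3439]
eef_rot: [0.38, -0.379, -0.597, 0.597]
wrist_force: [-1.0, -0.6, -0.1]
opening: 0.001
```

Request:
step_arm --pt "0 -0.2 0 0 0 0.8 0" --pt "0 0 0 0 0 0.8 0" --pt "0 0 0 0 0 0.8 0" --pt "0 0 0 0 0 0.7 0" --pt "0 0 0 0 0.5 0 0" --pt "0 0 0 0 0.5 0 0" --pt "0 0 0 0 0.5 0 0" --pt "0 0 0 0 0.5 0 0" --pt "0 0 0 0 0 0 0"

```text
time_s: 9.95
eef_pos: [0.4923, 0.0067, 0.2811]
eef_rot: [0.376, -0.372, -0.599, 0.601]
wrist_force: [-0.1, 0.9, -0.4]
opening: 0.003
```

Run:
```python
from h import *
u=np.array([np.cos(np.radians(26.1)),np.sin(np.radians(26.1))]); a=np.array([.5762,.0458])
to([*(a-u*.093),.195])
```

```text
t 9.95 pos [0.4923 0.0067 0.2811] jaw 116.13 y [-0.006  0.002 -1.   ] F [-0.1  0.9 -0.4] T [-0.   -0.01  0.02] op 0.003 q [-0.23 -0.04  1.74  0.    1.45 -2.25]
tool units [-0.07  2.87  0.  ]
```

Request:
step_arm --pt "0 0 0 -0.07 0.5 0 0" --pt "0 0 0 0 0.5 0 0" --pt "0 0 0 0 0.5 0 0" --pt "0 0 0 0 0.5 0 0" --pt "0 0 0 0 0.5 0 0" --pt "0 0 0 0 0.35 0 0" --pt "0 0 0 0 0 0 0"

```text
time_s: 10.65
eef_pos: [0.4938, 0.0045, 0.198]
eef_rot: [0.375, -0.373, -0.6, 0.6]
wrist_force: [-0.2, -0.4, 0.4]
opening: 0.002
```

Run:
```python
from h import *
st(); snap('side','s4.png');
```

```text
t 10.65 pos [0.4938 0.0045 0.198 ] jaw 116.12 y [-0.003  0.001 -1.   ] F [-0.2 -0.4  0.4] T [-0.05 -0.   -0.04] op 0.002 q [-0.23  0.03  1.84  0.    1.27 -2.26]
```

View pics/s4.png

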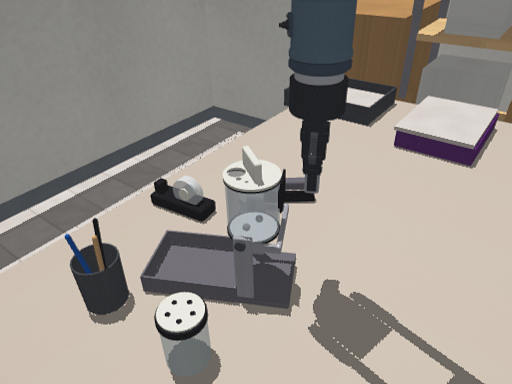

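The fingertips (312,185) are behind the plate (283,190) with a gap of about 33 mm. Now I'll push.

Request:
step_arm --pt "0 0 0 0 0.1 -0.33 0" --pt "0 0 0 0 0 -0.33 0" --pt "0 0 0 0 0 -0.33 0" --pt "0 0 0 0 0 -0.2 0" --pt "0 0 0 0 0 -0.2 0" --pt "0 0 0 0 0 -0.2 0" --pt "0 0 0 0 0 -0.2 0" --pt "0 0 0 0 0 -0.2 0" --pt "0 0 0 0 0 -0.2 0" --pt "0 0 0 0 0 -0.2 0"

```text
time_s: 11.7
eef_pos: [0.5601, 0.0358, 0.1975]
eef_rot: [-0.374, 0.375, 0.6, -0.6]
wrist_force: [-0.6, -0.9, 3.4]
opening: 0.002
```

Run:
```python
from h import *
st(); snap('side','s5.png');
```

```text
t 11.7 pos [0.5601 0.0358 0.1975] jaw 116.1 y [ 0.002  0.    -1.   ] F [-0.6 -0.9  3.4] T [-0.04  0.11  0.03] op 0.002 q [-0.15  0.18  1.68  0.    1.28 -2.17]
```

View pics/s5.png

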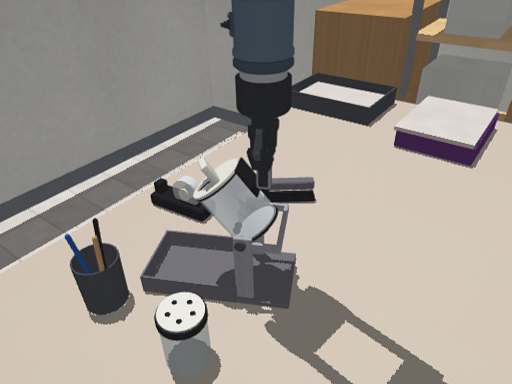

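The canister is past tipping, at roughly 0.6 rad. I'll give it a moment and check.

Request:
step_arm --pt "0 0 0 0 0 0 0" --pt "0 0 0 0 0 0 0"

```text
time_s: 11.95
eef_pos: [0.5587, 0.0358, 0.1962]
eef_rot: [0.374, -0.374, -0.6, 0.6]
wrist_force: [-0.7, -0.1, 0.2]
opening: -0.002
```

Run:
```python
from h import *
st(); snap('side','s6.png');
```

```text
t 11.95 pos [0.5587 0.0358 0.1962] jaw 116.11 y [-0.001  0.    -1.   ] F [-0.7 -0.1  0.2] T [-0.02  0.03  0.03] op -0.002 q [-0.15  0.18  1.68  0.    1.28 -2.17]
```

View pics/s6.png

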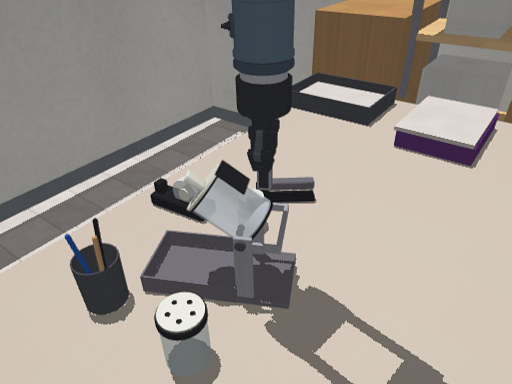

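It's falling freely now, with no force on the wrist. I'll retreat up and back.

Request:
step_arm --pt "0 0 0 0 -0.8 0.5 0" --pt "0 0 0 0 -1 0.5 0" --pt "0 0 0 0 -1 1 0" --pt "0 0 0 0 -1 1 0" --pt "0 0 0 0 0 1 0" --pt "0 0 0 0 0 0 0" --pt "0 0 0 0 0 0 0" --pt "0 0 0 0 0 0 0" --pt "0 0 0 0 0 0 0" --pt "0 0 0 0 0 0 0"

```text
time_s: 13.0
eef_pos: [0.4515, -0.0169, 0.3102]
eef_rot: [0.374, -0.373, -0.6, 0.6]
wrist_force: [0.2, -0.4, -0.6]
opening: 0.002
```

```bash
cat > look.py <<'E'
from h import *
import sys
k=sys.argv[1]
st()
for n in ['side','top']:
    p,d,c=snap(n,f'{n}_{k}.png')
    for th in ['ball1_center','dial']:
        for b in ctrl.boxes_of(th,n)[:3]:
            P=w(c,b['point']); u=np.array([np.cos(np.radians(26.1)),np.sin(np.radians(26.1))]); o=np.array([.5762,.0458])+.105*u
            e=P[:2]-o; print(n,th,round(b['p'],2),P.round(3),'catch',(e@u).round(3),(e@[-u[1],u[0]]).round(3),(P[2]-.004).round(3), px(c,P).round())
E
python3 look.py 7
python3 - <<'E'
import cv2
a=cv2.imread('pics/side_7.png')[120:320,120:340]; cv2.imwrite('pics/s7c.png',cv2.resize(a,None,fx=3,fy=3,interpolation=2))
E
```

```text
t 13.0 pos [ 0.4515 -0.0169  0.3102] jaw 116.15 y [-0.001  0.    -1.   ] F [ 0.2 -0.4 -0.6] T [0.01 0.04 0.04] op 0.002 q [-0.3  -0.16  1.8   0.    1.51 -2.33]
side dial 0.7 [0.667 0.131 0.093] catch 0.014 0.037 0.089 [180. 245.]
top ball1_center 0.36 [0.731 0.13  0.016] catch 0.071 0.007 0.012 [183. 116.]
top dial 0.54 [0.684 0.119 0.11 ] catch 0.024 0.019 0.106 [183. 126.]
```

View pics/s7c.png

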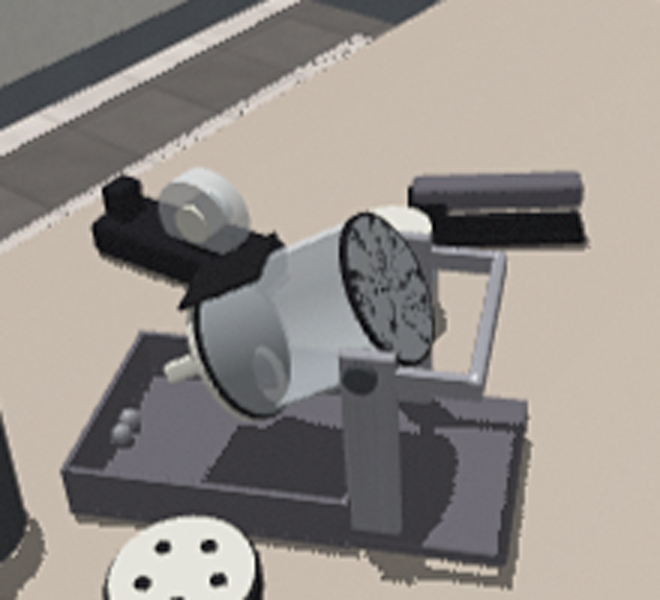

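View pics/top_7.png

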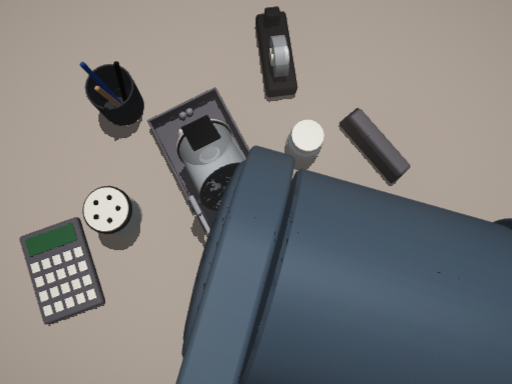

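Both marbles rest in the tray by its front wall (side view, near (162,263) full-frame), and the canister is tipped. I'll measure the tip angle and the dial angle from the depth.

Run:
```python
from h import *
st(); u=np.array([np.cos(np.radians(26.1)),np.sin(np.radians(26.1)),0]); l=np.array([-u[1],u[0],0]); a=np.array([.5762,.0458,0])
piv=a+.01*u+[0,0,.125]
def fit(P):
    c=np.median(P,0); 
    for _ in range(5):
        U,S,V=np.linalg.svd(P-P.mean(0),full_matrices=False); n=V[2]; r=(P-P.mean(0))@n
        P=P[abs(r)<max(.002,2*np.std(r))]
    return P.mean(0),n,len(P)
for n,name in [('side','s8'),('top','t8')]:
    p,d,c=snap(n,name+'.png'); X=cloud(d,c); Q=np.stack([(X-piv)@u,(X-piv)@l,X[...,2]-.125],-1)
    if n=='side':
        # analytical: base disc
        m=np.zeros(d.shape,bool); cv2.ellipse(mm:=np.zeros(d.shape,np.uint8),(249,215),(11,22),-15,0,360,1,-1); m=mm>0
        ok=m&(d>0); P=Q[ok]; mu,nn,k=fit(P); nn=nn*np.sign(-nn[0]); print('base',k,mu.round(3),nn.round(3),'tip',np.arctan2(-nn[0],-nn[2]).round(2))
        # candidates dial white
        hsv=p.mean(2); v=(hsv>140)&(abs(Q[...,1])<.06)&(Q[...,0]>.02)&(Q[...,0]<.17)&(Q[...,2]<.1)&(Q[...,2]>-.1)
        print(v.sum()); ys,xs=np.where(v); print(xs.min(),xs.max(),ys.min(),ys.max())
        np.savez('q8.npz',Q=Q,p=p)
    else:
        # push plate: black above
        m=(p.max(2)<45)&(abs(Q[...,1])<.03)&(Q[...,0]>.0)&(Q[...,0]<.14)&(Q[...,2]>-.02)&(Q[...,2]<.1)
        P=Q[m]; mu,nn,k=fit(P); nn*=np.sign(nn[2]); print('plate',k,mu.round(3),nn.round(3),'tip',np.arctan2(nn[2],-nn[0]).round(2))
    for th in ['ball1_center']:
        for b in ctrl.boxes_of(th,n)[:4]:
            P=w(c,b['point'])-a-.105*u; print(n,round(b['p'],2),'catch',(P@u).round(3),(P@l).round(3),P[2].round(3)-.004)
```

```text
t 13.3 pos [ 0.4513 -0.0172  0.3107] jaw 116.12 y [-0.  0. -1.] F [-0.5 -0.1  0.2] T [-0.   -0.06  0.04] op 0.0 q [-0.3  -0.17  1.8  -0.    1.51 -2.33]
base 801 [-0.004  0.002  0.018] [-0.864 -0.007  0.503] tip 2.1
1155
175 233 195 254
plate 925 [0.075 0.001 0.025] [0.388 0.009 0.921] tip 1.97
```

Run:
```python
from h import *
z=np.load('q8.npz'); Q=z['Q']
t=2.1; # un-tip
c,s=np.cos(t),np.sin(t)
x=Q[...,0]*c-Q[...,2]*s; zz=Q[...,0]*s+Q[...,2]*c; x=x+.01; y=Q[...,1]; h=zz+.125
m=(np.hypot(x,y)<.05)&(h>.232)&(h<.262)
print(m.sum(), np.c_[x[m],y[m],h[m]][::max(1,m.sum()//12)].round(3))
print(cv2.minAreaRect(np.float32(np.c_[x[m],y[m]])), 'fit',cv2.fitLine(np.float32(np.c_[x[m],y[m]]),cv2.DIST_L2,0,.01,.01).ravel())
d=(np.hypot(x,y)<.05)&(h>.21)&(h<.228); print('disc h',np.median(h[d]),d.sum())
# marbles in catch frame (Q origin = axis+.01u, z .125)
print('expected bar angle rel tray', 145-26.1-180)
for (u,v) in [(162,258),(160,264)]:
    print('marble', (Q[v,u]-[.095,0,-.121]).round(3))
```

```text
64 [[-0.02   0.024  0.234]
 [-0.02   0.027  0.233]
 [-0.019  0.028  0.238]
 [-0.02   0.027  0.244]
 [-0.017  0.028  0.235]
 [-0.018  0.028  0.243]
 [-0.015  0.029  0.234]
 [-0.015  0.028  0.243]
 [-0.013  0.03   0.233]
 [-0.014  0.03   0.243]
 [-0.011  0.031  0.233]
 [-0.013  0.031  0.243]
 [-0.012  0.031  0.249]]
((-0.01574144884943962, 0.02836531028151512), (0.011819032952189445, 0.004976040218025446), 30.68231773376465) fit [ 0.8680218   0.49652606 -0.01585001  0.02850644]
disc h 0.2140014642667295 254
expected bar angle rel tray -61.099999999999994
marble [ 0.073 -0.003  0.014]
marble [0.073 0.01  0.011]
```

Everything agrees: tip ≈ 2.1, the bar's end is at 119° against the 118.9° it was left at, and both marbles are in the tray. Handing in.

Run:
```python
from h import *
st(); print(ctrl.hand_in())
```

```text
t 13.5 pos [ 0.4512 -0.0172  0.3108] jaw 116.11 y [-0.  0. -1.] F [-0.7 -0.3 -0.2] T [-0.01  0.04 -0.02] op 0.004 q [-0.3  -0.17  1.8   0.    1.51 -2.33]
the job is handed in; nothing more can be done
None
```

I turned the dial about 48° anticlockwise by its grip bar, with the canister upright. I then pushed the canister over at its rear plate with shut fingertips, moved the arm clear, and handed in at 13.5 s.

- **Dial before tipping:** the large hole measured about 1.49 rad and the 9 mm hole about 1.42, which averages near the 1.45 target. The large hole showed clear of the lid edge.
- **Dial after tipping:** the bar's end was at 119°, against the 118.9° it was left at, so the dial did not move.
- **Tip angle:** 2.1 rad from the canister's base. The push plate gave 1.97, but that reading is less reliable; both are above 1.9.
- **Marbles:** both are in the tray by its front wall, at about (0.073, −0.003, 0.014) and (0.073, 0.010, 0.011) in the catch frame. I read these from the picture and depth. The network reported only one marble, at a low value (0.36), in one earlier picture and none in the last ones.
- **Robot:** it was touching nothing, with wrist force under 1 N.

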